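# Hang the empty bin on the slat panel

### The job

Hang the loose empty white bin in the upper groove of the aluminium slat panel, straight above its twin that already hangs in the lower groove: tip the bin's front well up so that its upturned lip goes into the groove, then swing the bin down until it hangs level with its back flat against the panel, and let go. Leave the hung twin where it is and do not disturb the things in the caddy.

Things in the scene. Friction and masses are not known exactly. Their poses are not given: they have to be found in the camera images.
- bin_center (a point): The loose, empty white plastic bin on the counter, 60 mm wide (own y), 100 mm deep (own x). Point: mid-bin, 30 mm above its underside. Axes: z up, -x to the low front wall (38 mm high), +x to the back plate (70 mm high); both outer faces are 50 mm from the point. Side walls flat, 52 mm high, 3 mm thick: grip across them, 60 mm. About 0.12 kg, balanced near this point.
- bin_hook (a point): On the loose bin, same axes: where the level tongue leaves the top of the back plate. Point on the plate's outer face, at the tongue's underside, mid-width: 50 mm behind (+x) and 37 mm above bin_center. The tongue (54 mm wide, 3 mm thick) runs 9 mm out behind the plate. When the bin is seated this point is level with groove and within 3 mm of the panel's face.
- bin_lip (a point): On the loose bin, same axes: middle of the top edge of the lip that turns up at the tongue's end. The lip is 3 mm thick, 6 to 9 mm behind the plate's outer face, its top 18.5 mm above the tongue's underside; this point is 7.5 mm behind (+x) and 18.5 mm above bin_hook. Seated, the lip stands upright in the cavity, behind the edge of the slat above.
- groove (a point): Upper groove of the slat panel. Point on the panel's face at mid-length, on the groove's floor (top edge of the slat below), 190 mm above the counter. Axes: +x into the panel, y along the groove, z up. T slot: mouth 15 mm high (z 0 to 15), slat edges 3 mm thick (x 0 to 3), behind them a cavity x 3 to 15 mm, z -8 to 25 mm. Ends capped: a bin cannot slide in from the side.
- panel_top (a point): Middle of the upper front edge of the slat panel, axes as groove: upright fixed aluminium panel 310 mm long, 265 mm high, 17 mm thick, rising 60 mm above the upper groove's mouth. Two feet, 8 mm high and 30 mm wide, stick out 60 mm before the face, 115 mm either side of the middle. Way in for the lip: bin tipped front-up about 45 degrees, move in and up, then swing down.
- hung_center (a point): The twin bin, same shape and size, with two tins in it, already seated in the lower groove (floor 90 mm above the counter). The point lies in it as bin_center does in the loose bin; axes alike (-x its front, y along the groove). It slides stiffly along its groove if pushed.
- caddy: Shallow white plastic caddy, 290 (own x) by 180 (own y) by 45 mm high, fixed; origin at the centre of its underside, z up. A flat steel pill splitter lies fixed in it.
- tins: Stack of three round pill tins, 70 mm across and 66 mm high, standing in the caddy; origin at the centre of the underside, z up. Bystander.
- bottle1: Taller white bottle with push cap, 48 mm across, 92 mm high, in the caddy; origin at the centre of the underside, z up. Bystander.
- bottle2: Shorter white bottle with push cap, 48 mm across, 78 mm high, in the caddy; origin at the centre of the underside, z up. Bystander.
- mug: White ceramic mug, 76 mm across, 90 mm high, in the caddy; origin at the centre of the underside, z up. Bystander.
Things that resemble listed ones, but are neither listed nor needed, are in the scene too. What is shaped like the part that bears bin_center but yellow is not meant.

How it is judged (in metres and radians):
On the way:
1. the bin's upturned lip goes into the upper groove with the bin's front tipped up (more than 20 degrees) (x of bin_lip in the frame of groove above 0.002 m and z of bin_lip in the frame of groove between 0 and 0.025 m and angle between bin_center's own z axis and vertical above 0.35 rad), for 0.1 s.
At the end, for the whole second after the job is handed in: The bin hangs seated in the upper groove, let go and at rest: tongue within 4 mm of the groove floor, back within 7 mm of the face at the top, lip behind the slat's edge, the bin level and square to the panel within 6 degrees, and its middle within 20 mm of the twin's middle along the panel (x of bin_hook in the frame of groove between -0.007 and 0.004 m and z of bin_hook in the frame of groove between -0.004 and 0.004 m and x of bin_lip in the frame of groove above 0.0025 m and y of bin_center in the frame of hung_center between -0.02 and 0.02 m and angle between bin_center's own z axis and vertical below 0.1 rad and angle between the y axis of bin_center and the y axis of groove, either way round below 0.1 rad and linear speed of bin below 0.02 m/s and angular speed of bin below 0.2 rad/s); the robot touches nothing.
It fails at once if the hung twin is shoved more than 10 mm along its groove (distance of hung_center from where it was at the start of the episode above 0.01 m).
It fails at once if something in the caddy is moved more than 30 mm (distance of any of tins, bottle1, bottle2, mug from where it was at the start of the episode above 0.03 m).
It fails at once if something in the caddy is tipped over (angle between any of tins, bottle1, bottle2, mug's own z axis and vertical above 0.4 rad).
It also fails if it takes over 45 s, if anything falls off the work surface, if the arm or the gripper's body presses on something with over 40 N, if the wrist force passes 120 N, or if a joint passes its speed limit or range.

### The arm

A 6-joint arm with a two-finger parallel gripper is mounted at the origin on the work surface. World frame = base frame: x ahead of the robot, y to its left, z up, the work surface at z = 0. Lengths are in mm, angles in rad, forces in N, time in s.
With the tool pointing down it reaches from about 275 to 750 mm from the base axis. Payload 10.2 kg.
Tool frame: the origin (TCP) lies at the very end of the fingers, on their centre line; the grasp point (between the pads) lies 19 mm behind it; x points along the fingers, y is the direction in which the jaws open and shut, and the axes are right-handed (so a half turn about x gives the same grasp; the last joint's range is limited). The gripper opens to 85 mm and grips with 20 to 120 N. Pads are 22 mm wide; open, the fingers measure 114 mm over their backs; the gripper's body (76 mm by 85 mm) begins 54 mm behind the grasp point. The pads swing forward as they close: fully open they stand 13 mm farther back than shut.
Start: joints at [-1.507, 0.313, 1.498, -0, 1.331, -0.223], TCP at [148.501, -503.566, 231.294] pointing down, gripper open.
Joint ranges: [-2.94, 2.94], [-0.97, 2.17], [0.19, 2.56], [-1.23, 4.37], [0.02, 3.11], [-2.88, 2.88]. Speed limits (rad/s): [2.39, 2.39, 3.01, 3.14, 3.14, 3.14].

### API

Orientations are given as a unit quaternion [w, x, y, z].
In Python, from rig import ctrl, viewer, finish_job gives the robot as it stands.
- The arm moves only by the tool carry_out, never from a script. Its argument "targets" is a list of rows, each an object of numbers: "x", "y", "z": the shift along the world's x, y, z in m; "ax", "ay", "az": the turn, a rotation vector about the world's x, y, z in rad; "hand": the opening, from -1 (shut) to 1 (fully open). A call has 1 to 5 rows; each row is the pose to reach, as a shift and turn from the pose commanded when the call began; what a row does not reach only later rows make up. A row lasts 1/8 s, in which the tool goes at most 62.5 mm and 10.7 degrees, less where a joint would pass 70% of its speed; a pose out of reach is approached as far as the arm can. A call with a gripper value outside its range is refused whole. The fingers move at their own pace and stop on an object; "grip_force" is the grip in N (left out, the last holds). Time passes only in rows, so rows that repeat a pose let the fingers close. It gives the time, the measured TCP pose, the force and the opening at its end, in the units of the state.
- ctrl.sense(): the state, without advancing time (a new reading comes with each control period).
- viewer.capture(name): name is "scene" or "top"; returns the picture (384x512x3 uint8, blue, green, red); there is no depth.
- viewer.camera_info(name): a dict with "fx", "fy", "cx", "cy" (pixels), "R" (3x3) and "t" (3): a world point X has camera coordinates R X + t. Camera axes: x right, y down, z forward; pixel columns grow to the right and rows downward; lengths in mm; the calibration is good to about 2 mm. A picture is of the moment at which its call begins. camera_info takes no time and is no camera call.
- finish_job(): hands the job in, once; it reports no verdict.
The state is a dict: "time_s": time; "joints": joint angles; "dq": joint speeds; "tau": joint torques, N m; "eef_pos": TCP position; "ee_rot": TCP orientation; "force": force on the tool from outside, world axes, zero at the start; "wrist_torque": the same for the moment, N m; "grip_width": opening from 0.0 (shut) to 1.0 (fully open).
Only numpy, scipy, OpenCV 4.12 (cv2) and the standard library are available. Lean on these libraries where they do the work, as an engineer would, in place of code of your own. Each camera call takes 0.05 s, during which the arm holds its last target. There are 200 camera calls.

## Working session

There is one attempt and no reset: what is moved stays moved. The work goes in short steps, Python scripts to look and compute and a tool call to move; the robot and the scene stay as the last step left them, time stands still between calls to the robot, and variables do not carry over. Pictures are saved under pics/ and viewed, about 8 in all and at most 12, crops included, and the job is handed in when it is done.

Besides the shell and the picture viewer there is one more tool, called after "Emit:" by a JSON object that holds its "op" and its "data", one argument or row to a line. carry_out: Moves the arm, as the interface text tells. Its arguments: {"type":"object","properties":{"targets":{"type":"array"},"grip_force":{"type":"number"}},"required":["targets"]}

```bash
mkdir -p pics; ls; python3 - <<'E'
from rig import ctrl, viewer
import cv2
for n in("scene","top"):
    cv2.imwrite(f"pics/{n}0.png",viewer.capture(n)); print(n,viewer.camera_info(n))
print(ctrl.sense())
E
```

```text
pics
scene {'fx': 388.66401904804906, 'fy': 388.66401904804906, 'cx': 248.36606733787076, 'cy': 190.06540562175107, 'R': array([[ 0.42374161,  0.9056905 ,  0.0129522 ],
       [ 0.78373406, -0.35943863, -0.50652225],
       [-0.45409687,  0.22478564, -0.8621296 ]]), 't': array([-324.76572515, -281.67818476, 1562.25110518])}
top {'fx': 366.5395535743759, 'fy': 366.5395535743759, 'cx': 254.8346731180625, 'cy': 190.22187414108703, 'R': array([[ 1.48982310e-02, -9.99882351e-01,  3.65048865e-03],
       [-9.78512956e-01, -1.53305095e-02, -2.05614615e-01],
       [ 2.05646389e-01, -5.08756415e-04, -9.78626233e-01]]), 't': array([  75.9852897,  572.1856327, 1221.4074597])}
{'time_s': 0.1, 'joints': array([-1.50738766e+00,  3.13380735e-01,  1.49834460e+00, -2.07587802e-05,
        1.33097849e+00, -2.23401455e-01]), 'dq': array([ 0.0005788 , -0.00104176, -0.00143868, -0.00102314, -0.00043942,
       -0.00057809]), 'tau': array([ 1.89756945e-03, -4.12901509e+01, -2.60140210e+01, -2.13800986e-04,
        3.06719136e-03, -1.19436262e-05]), 'eef_pos': array([ 148.48765532, -503.33460359,  230.80532539]), 'ee_rot': array([ 0.10066503,  0.69987233,  0.10144938, -0.69982376]), 'force': array([0.29459825, 0.77797317, 0.31625638]), 'wrist_torque': array([ 0.03771735,  0.05213654, -0.01234654]), 'grip_width': 1.0006593052653103}
```

View pics/scene0.png

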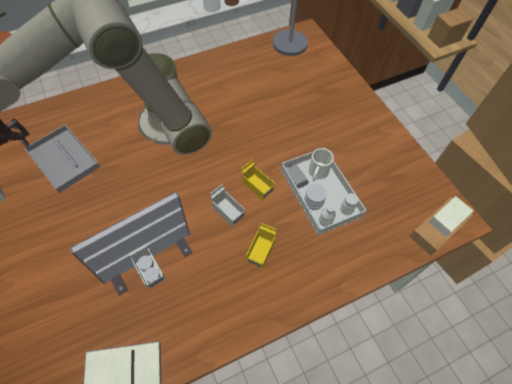

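View pics/top0.png

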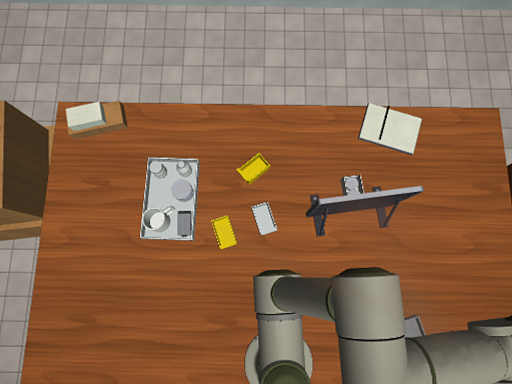

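The loose bin is at about (227,205) in the scene view and (263,219) in the top view. The panel faces away from the robot, and its twin is at (148,267) scene and (352,185) top. Next I'll zoom in.

```bash
python3 - <<'E'
import cv2,numpy as np
s=cv2.imread("pics/scene0.png");t=cv2.imread("pics/top0.png")
def c(im,x,y,w,h,k): return cv2.resize(im[y:y+h,x:x+w],None,fx=k,fy=k,interpolation=cv2.INTER_CUBIC)
a=np.hstack([c(s,70,190,130,110,3.0)[:330,:390],c(s,200,160,80,66,5)[:330,:400]])
b=np.hstack([c(t,300,165,130,80,3.0)[:240,:390],c(t,240,190,80,48,5)[:240,:400]])
cv2.imwrite("pics/crop.png",np.vstack([a,b]))
E
```

```text
(no output)
```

View pics/crop.png

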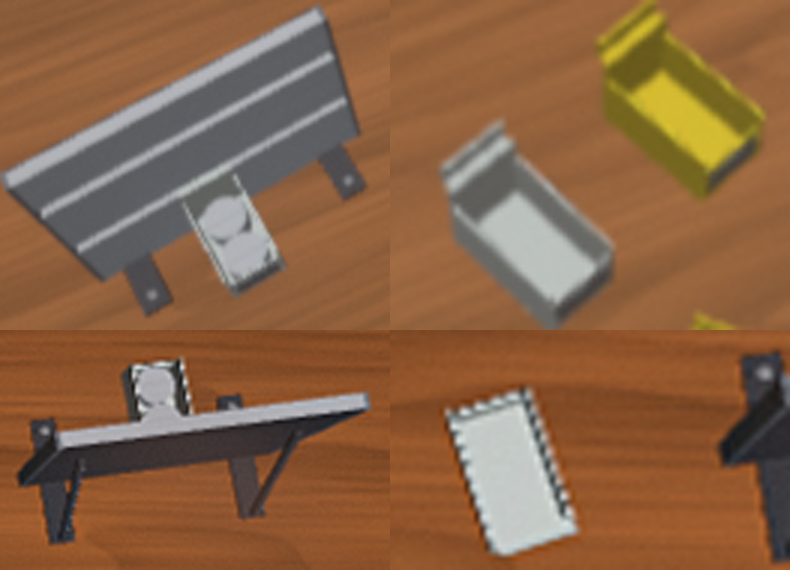

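```bash
cat > h.py <<'E'
import numpy as np,cv2
from rig import ctrl,viewer
I={n:viewer.camera_info(n) for n in("scene","top")}
def ray(n,u):
    c=I[n];R=np.array(c["R"]);t=np.array(c["t"])
    d=R.T@np.array([(u[0]-c["cx"])/c["fx"],(u[1]-c["cy"])/c["fy"],1]);return -R.T@t,d
def onz(n,u,z):
    o,d=ray(n,u);return o+d*(z-o[2])/d[2]
def proj(n,X):
    c=I[n];p=np.array(c["R"])@X+np.array(c["t"]);return np.array([c["fx"]*p[0]/p[2]+c["cx"],c["fy"]*p[1]/p[2]+c["cy"]])
def tri(us,ut):
    (o1,d1),(o2,d2)=ray("scene",us),ray("top",ut)
    k=np.linalg.lstsq(np.c_[d1,-d2],o2-o1,rcond=None)[0];a,b=o1+k[0]*d1,o2+k[1]*d2
    return (a+b)/2,np.linalg.norm(a-b)
E
python3 - <<'E'
from h import *
np.set_printoptions(precision=1,suppress=True)
S=cv2.imread("pics/scene0.png");T=cv2.imread("pics/top0.png")
# panel front top edge: manual corners
for a in[(73,252.3),(178.3,198)]: print("scene panel",onz("scene",a,265))
for a in[(320.5,199.3),(421.7,186.8)]: print("top panel",onz("top",a,265))
# feet holes
# white mask of bin (low saturation) hulls
for n,im,box in(("scene",S,(205,180,45,50)),("top",T,(245,195,40,45))):
    x,y,w,h=box;hsv=cv2.cvtColor(im[y:y+h,x:x+w],cv2.COLOR_BGR2HSV)
    m=(hsv[...,1]<90).astype(np.uint8)
    cs=max(cv2.findContours(m,0,2)[0],key=cv2.contourArea)
    p=cv2.approxPolyDP(cv2.convexHull(cs),1.2,True)[:,0]+[x,y]
    print(n,p.tolist(),cv2.minAreaRect(cs+np.array([x,y])),cv2.contourArea(cs))
    for q in p: print(q,[onz(n,q,z)[:2].round(0) for z in(0,38,52,70,85.5)])
E
```

```text
scene panel [ 551.1 -398.3  265. ]
scene panel [513.  -99.9 265. ]
top panel [ 503.8 -106.5  265. ]
top panel [ 545.6 -404.1  265. ]
scene [[221, 184], [244, 209], [242, 217], [233, 225], [231, 225], [213, 208], [210, 193]] ((225.7809295654297, 205.06959533691406), (39.62135314941406, 22.828834533691406), 47.60256576538086) 741.5
[221 184] [array([367.,  77.]), array([389.,  70.]), array([397.,  67.]), array([407.,  64.]), array([416.,  61.])]
[244 209] [array([495., 110.]), array([513., 102.]), array([519.,  99.]), array([528.,  95.]), array([535.,  91.])]
[242 217] [array([520.,  91.]), array([537.,  83.]), array([544.,  80.]), array([552.,  76.]), array([559.,  73.])]
[233 225] [array([535.,  50.]), array([552.,  44.]), array([558.,  41.]), array([566.,  38.]), array([573.,  35.])]
[231 225] [array([532.,  44.]), array([549.,  38.]), array([555.,  35.]), array([563.,  32.]), array([570.,  30.])]
[213 208] [array([446.,  13.]), array([465.,   8.]), array([472.,   6.]), array([482.,   3.]), array([490.,   1.])]
[210 193] [array([385.,  27.]), array([406.,  21.]), array([414.,  19.]), array([425.,  16.]), array([433.,  13.])]
top [[267, 202], [277, 230], [260, 234], [251, 206]] ((263.85003662109375, 218.050048828125), (30.990318298339844, 18.024980545043945), 71.56504821777344) 511.5
[267 202] [array([540.,  40.]), array([534.,  41.]), array([531.,  42.]), array([528.,  42.]), array([525.,  43.])]
[277 230] [array([439.,   3.]), array([435.,   6.]), array([434.,   6.]), array([432.,   8.]), array([431.,   9.])]
[260 234] [array([424.,  64.]), array([421.,  64.]), array([419.,  65.]), array([418.,  65.]), array([416.,  65.])]
[251 206] [array([525.,  98.]), array([518.,  97.]), array([516.,  97.]), array([513.,  97.]), array([511.,  97.])]
```

```bash
cat >> h.py <<'E'
from scipy.spatial.transform import Rotation as Ro
def Rq(q): return Ro.from_quat(np.r_[q[1:],q[0]])
def want(yaw,tilt,s=1):
    "tool rot: front dir yaw; tool points back by tilt from straight down (tilt>0: fingers toward -front)"
    f=np.array([np.cos(yaw),np.sin(yaw),0]);y=s*np.array([-np.sin(yaw),np.cos(yaw),0])
    x=-np.sin(tilt)*f-np.cos(tilt)*np.array([0,0,1]);return Ro.from_matrix(np.c_[x,y,np.cross(x,y)])
def go(pos,R):
    s=ctrl.sense();c=Rq(s["ee_rot"])
    print("shift mm",(np.array(pos)-s["eef_pos"]).round(1),"rotvec",(R*c.inv()).as_rotvec().round(3))
E
python3 - <<'E'
from h import *
np.set_printoptions(precision=3,suppress=True)
print(Rq(ctrl.sense()["ee_rot"]).as_matrix())
f=np.array([.946,.324,0])
R=want(.33,.7,1);g=np.array([480,54,38.]);a=R.as_matrix()[:,0]
tip=g+19*a;print(tip,tip-110*a)
for s in(1,-1):go(tip-110*a,want(.33,.7,s))
go([420,0,330],want(.33,0,-1))
go([420,0,330],want(.33,0,1))
# twin
for n,ps in(("top",[(341.7,176.7),(361,175)]),("scene",[(70+238/3,190+292/3),(70+283/3,190+263/3)])):
  for p in ps: print(n,[onz(n,p,z) for z in(23,61,75)])
E
```

```text
[[-0.     0.283 -0.959]
 [ 0.001 -0.959 -0.283]
 [-1.    -0.001 -0.   ]]
[468.42   50.034  23.468] [535.461  72.997 107.601]
shift mm [ 387.   576.3 -123.2] rotvec [-1.014 -0.321 -2.913]
shift mm [ 387.   576.3 -123.2] rotvec [-0.214  0.667  0.042]
shift mm [271.5 503.3  99.2] rotvec [-0.001 -0.     0.043]
shift mm [271.5 503.3  99.2] rotvec [-0.     0.002 -3.098]
top [array([ 633.63, -229.55,   23.  ]), array([ 624.023, -220.271,   61.   ]), array([ 620.483, -216.852,   75.   ])]
top [array([ 641.099, -299.897,   23.   ]), array([ 631.272, -288.545,   61.   ]), array([ 627.652, -284.363,   75.   ])]
scene [array([ 630.609, -272.903,   23.   ]), array([ 644.624, -269.228,   61.   ]), array([ 649.787, -267.875,   75.   ])]
scene [array([ 620.96 , -221.294,   23.   ]), array([ 635.284, -219.274,   61.   ]), array([ 640.561, -218.53 ,   75.   ])]
```

Emit:
{"op": "carry_out", "data": {
  "targets": [
    {"x": 0.03, "y": 0.05, "z": 0.05, "hand": 1},
    {"x": 0.06, "y": 0.1, "z": 0.09},
    {"x": 0.09, "y": 0.15, "z": 0.1},
    {"x": 0.11, "y": 0.2, "z": 0.1},
    {"x": 0.14, "y": 0.25, "z": 0.1, "az": 0.04}
  ]
}}

```text
invalid input at $.targets[0]: expected keys x, y, z, ax, ay, az, hand
```

Emit:
{"op": "carry_out", "data": {
  "targets": [
    {"x": 0.03, "y": 0.05, "z": 0},
    {"x": 0.06, "y": 0.1},
    {"x": 0.09, "y": 0.15},
    {"x": 0.11, "y": 0.2},
    {"x": 0.14, "y": 0.25}
  ]
}}

```text
invalid input at $.targets[0]: expected keys x, y, z, ax, ay, az, hand
```

Emit:
{"op": "carry_out", "data": {
  "targets": [
    {"x": 0.02, "y": 0.01, "z": -0.02, "ax": -0.04, "ay": 0.12},
    {"x": 0.05, "y": 0.03, "z": -0.05, "ax": -0.08, "ay": 0.25},
    {"x": 0.07, "y": 0.05, "z": -0.09, "ax": -0.12, "ay": 0.38},
    {"x": 0.09, "y": 0.06, "z": -0.13, "ax": -0.17, "ay": 0.52},
    {"x": 0.105, "y": 0.07, "z": -0.17, "ax": -0.214, "ay": 0.667}
  ]
}}

```text
invalid input at $.targets[0]: expected keys x, y, z, ax, ay, az, hand
```

```bash
python3 - <<'E'
from h import *
s=ctrl.sense();print(s)
R=want(.33,.7,-1);a=R.as_matrix()[:,0];g=np.array([480,54,38.])
go(g+19*a-80*a,R)
v=[cv2.resize(viewer.capture(n)[y:y+120,x:x+160],(480,360),interpolation=2) for n,x,y in(("scene",160,120),("top",200,140))]
for k in range(2): cv2.imwrite(f"pics/a{k}.png",v[k])
cv2.imwrite("pics/a.png",cv2.resize(np.hstack(v),(800,300)))
E
```

```text
{'time_s': 0.1, 'joints': array([-1.50738766e+00,  3.13380735e-01,  1.49834460e+00, -2.07587802e-05,
        1.33097849e+00, -2.23401455e-01]), 'dq': array([ 0.0005788 , -0.00104176, -0.00143868, -0.00102314, -0.00043942,
       -0.00057809]), 'tau': array([ 1.89756945e-03, -4.12901509e+01, -2.60140210e+01, -2.13800986e-04,
        3.06719136e-03, -1.19436262e-05]), 'eef_pos': array([ 148.48765532, -503.33460359,  230.80532539]), 'ee_rot': array([ 0.10066503,  0.69987233,  0.10144938, -0.69982376]), 'force': array([0.29459825, 0.77797317, 0.31625638]), 'wrist_torque': array([ 0.03771735,  0.05213654, -0.01234654]), 'grip_width': 1.0006593052653103}
shift mm [ 368.7  570.1 -146.1] rotvec [-0.214  0.667  0.042]
```

View pics/a.png

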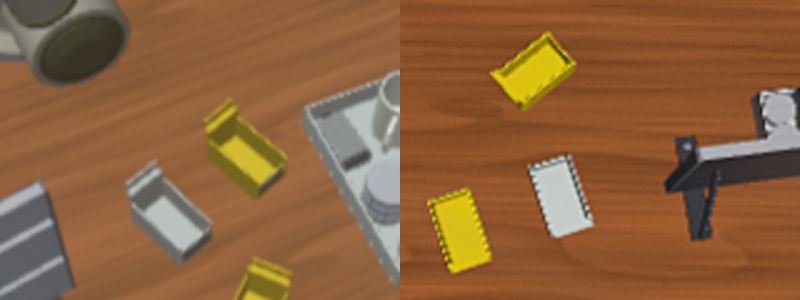

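The arm hasn't moved, because every row needs all seven keys. The picture shows the loose white bin with about 50 mm clear to the nearest yellow bin.

Emit:
{"op": "carry_out", "data": {
  "targets": [
    {"x": 0.03, "y": 0.05, "z": 0.05, "ax": 0, "ay": 0, "az": 0, "hand": 1},
    {"x": 0.06, "y": 0.1, "z": 0.09, "ax": 0, "ay": 0, "az": 0, "hand": 1},
    {"x": 0.09, "y": 0.15, "z": 0.1, "ax": 0, "ay": 0, "az": 0, "hand": 1},
    {"x": 0.11, "y": 0.2, "z": 0.1, "ax": 0, "ay": 0, "az": 0.02, "hand": 1},
    {"x": 0.14, "y": 0.25, "z": 0.1, "ax": 0, "ay": 0, "az": 0.04, "hand": 1}
  ]
}}

```text
time_s: 0.82
eef_pos: [287.0, -255.1, 331.6]
ee_rot: [0.115, 0.698, 0.115, -0.698]
force: [0.3, -1.1, -0.5]
grip_width: 0.997
```

Emit:
{"op": "carry_out", "data": {
  "targets": [
    {"x": 0.03, "y": 0.05, "z": 0, "ax": 0, "ay": 0, "az": 0, "hand": 1},
    {"x": 0.06, "y": 0.1, "z": 0, "ax": 0, "ay": 0, "az": 0, "hand": 1},
    {"x": 0.09, "y": 0.15, "z": 0, "ax": 0, "ay": 0, "az": 0, "hand": 1},
    {"x": 0.11, "y": 0.2, "z": 0, "ax": 0, "ay": 0, "az": 0, "hand": 1},
    {"x": 0.14, "y": 0.25, "z": 0, "ax": 0, "ay": 0, "az": 0, "hand": 1}
  ]
}}

```text
time_s: 1.45
eef_pos: [426.9, -5.1, 331.5]
ee_rot: [0.115, 0.698, 0.115, -0.698]
force: [-0.4, -0.8, 0.4]
grip_width: 0.998
```

Emit:
{"op": "carry_out", "data": {
  "targets": [
    {"x": 0.02, "y": 0.01, "z": -0.02, "ax": -0.04, "ay": 0.12, "az": 0, "hand": 1},
    {"x": 0.05, "y": 0.03, "z": -0.05, "ax": -0.08, "ay": 0.25, "az": 0, "hand": 1},
    {"x": 0.07, "y": 0.05, "z": -0.09, "ax": -0.12, "ay": 0.38, "az": 0, "hand": 1},
    {"x": 0.09, "y": 0.06, "z": -0.13, "ax": -0.17, "ay": 0.52, "az": 0, "hand": 1},
    {"x": 0.105, "y": 0.07, "z": -0.17, "ax": -0.214, "ay": 0.667, "az": 0, "hand": 1}
  ]
}}

```text
time_s: 2.08
eef_pos: [532.2, 63.7, 160.0]
ee_rot: [-0.144, -0.413, -0.072, 0.896]
force: [0.9, 0.2, 1.6]
grip_width: 1.004
```

```bash
python3 - <<'E'
from h import *
s=ctrl.sense();print(s)
R=want(.33,.7,-1);a=R.as_matrix()[:,0];g=np.array([480,54,38.])
go(g+19*a-80*a,R)
v=[cv2.resize(viewer.capture(n)[y:y+120,x:x+160],(400,300),interpolation=2) for n,x,y in(("scene",160,120),("top",200,140))]
cv2.imwrite("pics/b.png",np.hstack(v))
E
```

```text
{'time_s': 2.075, 'joints': array([-0.00277094,  0.81232529,  1.04220422, -0.2181098 ,  1.95855251,
        1.22890089]), 'dq': array([ 0.22772653,  1.31940235, -1.01017101, -0.24237475,  0.90304515,
        0.16378077]), 'tau': array([  0.98010991, -66.43437624, -18.37555826,  -0.14646019,
         0.50332071,  -0.15798428]), 'eef_pos': array([532.19197358,  63.68383531, 159.96570562]), 'ee_rot': array([-0.14405458, -0.4134798 , -0.07204437,  0.8961542 ]), 'force': array([0.87309578, 0.15954699, 1.64081666]), 'wrist_torque': array([ 0.05033536, -0.26724249,  0.0120058 ]), 'grip_width': 1.0038258114661927}
shift mm [-15.    3.1 -75.3] rotvec [-0.008 -0.008  0.007]
```

View pics/b.png

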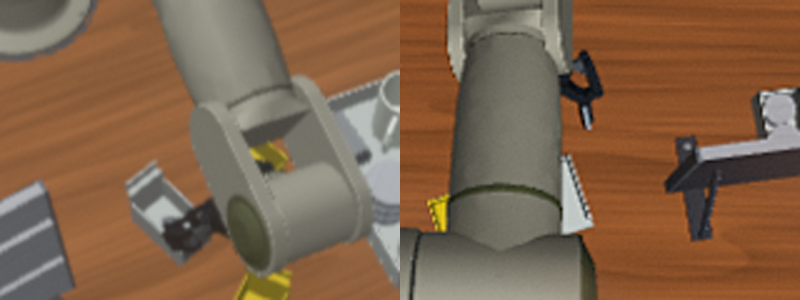

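Emit:
{"op": "carry_out", "data": {
  "targets": [
    {"x": -0.007, "y": 0.002, "z": -0.04, "ax": -0.008, "ay": -0.008, "az": 0.007, "hand": 1},
    {"x": -0.015, "y": 0.003, "z": -0.075, "ax": -0.008, "ay": -0.008, "az": 0.007, "hand": 1},
    {"x": -0.025, "y": 0.0, "z": -0.088, "ax": -0.008, "ay": -0.008, "az": 0.007, "hand": 1},
    {"x": -0.04, "y": -0.006, "z": -0.107, "ax": -0.008, "ay": -0.008, "az": 0.007, "hand": 1},
    {"x": -0.04, "y": -0.006, "z": -0.107, "ax": -0.008, "ay": -0.008, "az": 0.007, "hand": 1}
  ]
}}

```text
time_s: 2.8
eef_pos: [491.1, 56.8, 55.3]
ee_rot: [-0.148, -0.418, -0.07, 0.893]
force: [-0.2, -0.3, -0.2]
grip_width: 0.998
```

```bash
python3 - <<'E'
from h import *
s=ctrl.sense();print(s["force"],s["eef_pos"])
R=want(.33,.7,-1);a=R.as_matrix()[:,0];g=np.array([480,54,38.])
go(g+23*a,R)
v=[cv2.resize(viewer.capture(n)[y:y+w*3//4,x:x+w],(400,300),interpolation=2) for n,x,y,w in(("scene",195,170,70),("top",220,160,80))]
cv2.imwrite("pics/c.png",np.hstack(v))
E
```

```text
[-0.21455031 -0.27341635 -0.23069435] [491.1350622   56.80810043  55.3314109 ]
shift mm [-25.2  -7.6 -34.9] rotvec [-0.002  0.005  0.001]
```

View pics/c.png

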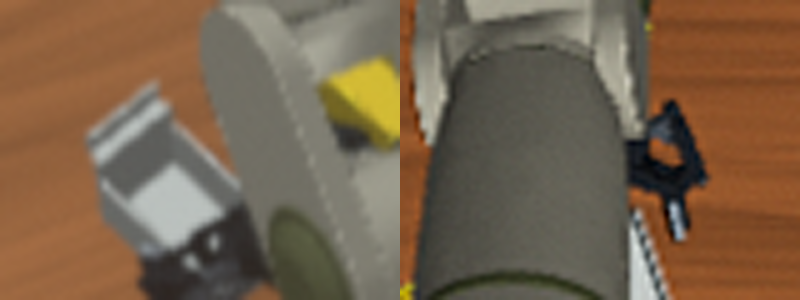

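The right finger at top-tile (678,220) stands clear outside the bin wall at (640,215), so the bin is centred between the fingers. I'll go in and close.

Emit:
{"op": "carry_out", "data": {
  "targets": [
    {"x": -0.009, "y": -0.003, "z": -0.012, "ax": 0, "ay": 0.005, "az": 0, "hand": 1},
    {"x": -0.018, "y": -0.005, "z": -0.024, "ax": 0, "ay": 0.005, "az": 0, "hand": 1},
    {"x": -0.025, "y": -0.0076, "z": -0.035, "ax": 0, "ay": 0.005, "az": 0, "hand": 1},
    {"x": -0.025, "y": -0.0076, "z": -0.035, "ax": 0, "ay": 0.005, "az": 0, "hand": -0.3},
    {"x": -0.025, "y": -0.0076, "z": -0.035, "ax": 0, "ay": 0.005, "az": 0, "hand": -0.3}
  ],
  "grip_force": 40
}}

```text
time_s: 3.52
eef_pos: [467.1, 49.5, 19.6]
ee_rot: [-0.149, -0.416, -0.07, 0.894]
force: [0.6, -0.1, -1.3]
grip_width: 0.697
```

Emit:
{"op": "carry_out", "data": {
  "targets": [
    {"x": 0, "y": 0, "z": 0, "ax": 0, "ay": 0, "az": 0, "hand": -0.3},
    {"x": 0, "y": 0, "z": 0, "ax": 0, "ay": 0, "az": 0, "hand": -0.3},
    {"x": 0, "y": 0, "z": 0, "ax": 0, "ay": 0, "az": 0, "hand": -0.3}
  ],
  "grip_force": 40
}}

```text
time_s: 3.9
eef_pos: [466.9, 49.5, 19.5]
ee_rot: [-0.149, -0.416, -0.07, 0.894]
force: [1.5, -0.3, 2.4]
grip_width: 0.698
```

Gripped at 59 mm. Next I'll store the tool-to-bin transform and plan the moves, starting with the lift.

```bash
cat >> h.py <<'E'
import json,os
M=np.array([528.5,-252,190.]);YP=.133;AL=-10.
def binR(yaw,th):  # bin +x = -front ; front tipped up th
    f=np.array([np.cos(yaw),np.sin(yaw),0]);z=np.array([0,0,1.])
    fx=f*np.cos(th)+z*np.sin(th);bz=-f*np.sin(th)+z*np.cos(th);bx=-fx
    return Ro.from_matrix(np.c_[bx,np.cross(bz,bx),bz])
def plan(X,Z,th,al=None,off=0.):
    d=json.load(open("grip.json"));al=AL if al is None else al
    out=np.array([np.cos(YP),np.sin(YP),0]);e=np.array([-out[1],out[0],0])
    H=M+al*e-X*out+[0,0,Z];B=binR(YP,th)
    C=H-B.apply([50,0,37])
    R=B*Ro.from_quat(d["q"]);return C+B.apply(d["p"]),R
def now():
    s=ctrl.sense();d=json.load(open("grip.json"));R=Rq(s["ee_rot"]);B=R*Ro.from_quat(d["q"]).inv()
    C=s["eef_pos"]-B.apply(d["p"]);H=C+B.apply([50,0,37]);b=B.as_matrix()
    out=np.array([np.cos(YP),np.sin(YP),0]);e=np.array([-out[1],out[0],0]);v=H-M
    print("hook X %.1f Z %.1f al %.1f tilt %.3f yaw %.3f"%(-v@out,v[2],v@e,np.arccos(b[2,2]),np.arctan2(-b[1,0],-b[0,0])),"F",s["force"].round(1),"t",s["time_s"],"tcp",s["eef_pos"].round(1))
    return B,C
E
python3 - <<'E'
from h import *
s=ctrl.sense();R=Rq(s["ee_rot"]);m=R.as_matrix();y=m[:,1];yaw=np.arctan2(y[0],-y[1]);a=m[:,0]
print("yaw",yaw,"tilt",np.arccos(-a[2]),"jaw z",y[2])
f=np.array([np.cos(yaw),np.sin(yaw),0]);e=np.array([-f[1],f[0],0]);p=s["eef_pos"]
C=f*(np.array([480,54,0])@f)+e*(p@e)+[0,0,30];print("C",C,"offset",p-C)
B=binR(yaw,0)
json.dump(dict(p=B.inv().apply(p-C).tolist(),q=(B.inv()*R).as_quat().tolist()),open("grip.json","w"))
now()
for w in[(-80,40,0),(-80,10,.7),(-26,1,.7),(-4,8,.7),(-1.5,1,0)]:
    q,r=plan(*w);print(w,q.round(1));go(q,r)
E
```

```text
yaw 0.33002976357238145 tilt 0.6994612418066896 jaw z -0.001740973243998467
C [479.99478142  54.01523416  30.        ] offset [-13.14180168  -4.50183092 -10.51630796]
hook X 56.5 Z -123.0 al 300.0 tilt 0.000 yaw 0.330 F [ 1.5 -0.3  2.4] t 3.9 tcp [466.9  49.5  19.5]
(-80, 40, 0) [ 644.9 -246.5  182.5]
shift mm [ 178.1 -296.   163. ] rotvec [ 0.     0.    -0.197]
(-80, 10, 0.7) [ 666.8 -243.6  186.9]
shift mm [ 200.  -293.1  167.4] rotvec [ 0.161 -0.682 -0.189]
(-26, 1, 0.7) [ 613.3 -250.7  177.9]
shift mm [ 146.5 -300.3  158.4] rotvec [ 0.161 -0.682 -0.189]
(-4, 8, 0.7) [ 591.5 -253.7  184.9]
shift mm [ 124.7 -303.2  165.4] rotvec [ 0.161 -0.682 -0.189]
(-1.5, 1, 0) [ 567.1 -256.9  143.5]
shift mm [ 100.2 -306.4  124. ] rotvec [ 0.     0.    -0.197]
```

Emit:
{"op": "carry_out", "data": {
  "targets": [
    {"x": 0, "y": 0, "z": 0.03, "ax": 0, "ay": 0, "az": 0, "hand": -0.3},
    {"x": 0, "y": 0, "z": 0.08, "ax": 0, "ay": 0, "az": 0, "hand": -0.3},
    {"x": 0, "y": 0, "z": 0.13, "ax": 0, "ay": 0, "az": 0, "hand": -0.3},
    {"x": 0, "y": 0, "z": 0.18, "ax": 0, "ay": 0, "az": 0, "hand": -0.3},
    {"x": 0, "y": 0, "z": 0.22, "ax": 0, "ay": 0, "az": 0, "hand": -0.3}
  ],
  "grip_force": 40
}}

```text
time_s: 4.53
eef_pos: [466.5, 49.5, 241.1]
ee_rot: [-0.149, -0.416, -0.07, 0.894]
force: [0.6, -0.0, -1.1]
grip_width: 0.698
```

Emit:
{"op": "carry_out", "data": {
  "targets": [
    {"x": 0.05, "y": -0.01, "z": 0, "ax": 0.03, "ay": -0.13, "az": -0.04, "hand": -0.3},
    {"x": 0.1, "y": -0.03, "z": 0, "ax": 0.06, "ay": -0.27, "az": -0.08, "hand": -0.3},
    {"x": 0.15, "y": -0.05, "z": 0, "ax": 0.1, "ay": -0.41, "az": -0.12, "hand": -0.3},
    {"x": 0.19, "y": -0.08, "z": 0, "ax": 0.13, "ay": -0.55, "az": -0.16, "hand": -0.3},
    {"x": 0.2, "y": -0.12, "z": -0.01, "ax": 0.161, "ay": -0.682, "az": -0.189, "hand": -0.3}
  ]
}}

```text
time_s: 5.15
eef_pos: [668.2, -71.4, 228.8]
ee_rot: [0.047, 0.707, 0.048, -0.704]
force: [0.9, -0.3, -2.7]
grip_width: 0.7
```

Emit:
{"op": "carry_out", "data": {
  "targets": [
    {"x": 0, "y": -0.04, "z": -0.01, "ax": 0, "ay": 0, "az": 0, "hand": -0.3},
    {"x": 0, "y": -0.09, "z": -0.02, "ax": 0, "ay": 0, "az": 0, "hand": -0.3},
    {"x": 0, "y": -0.13, "z": -0.03, "ax": 0, "ay": 0, "az": 0, "hand": -0.3},
    {"x": 0, "y": -0.173, "z": -0.04, "ax": 0, "ay": 0, "az": 0, "hand": -0.3},
    {"x": 0, "y": -0.173, "z": -0.044, "ax": 0, "ay": 0, "az": 0, "hand": -0.3}
  ]
}}

```text
time_s: 5.78
eef_pos: [665.4, -246.4, 183.4]
ee_rot: [-0.045, -0.705, -0.047, 0.707]
force: [0.3, 0.7, -1.2]
grip_width: 0.698
```

```bash
python3 - <<'E'
from h import *
now();print(ctrl.sense()["joints"].round(2))
S=viewer.capture("scene");T=viewer.capture("top");cv2.imwrite("pics/sd.png",S);cv2.imwrite("pics/td.png",T)
v=[cv2.resize(im[y:y+w*3//4,x:x+w],(400,300),interpolation=2) for im,x,y,w in((S,70,180,120),(T,300,130,130))]
cv2.imwrite("pics/d.png",np.hstack(v))
E
```

```text
hook X -78.3 Z 6.6 al -12.4 tilt 0.697 yaw 0.128 F [ 0.3  0.7 -1.2] t 5.775 tcp [ 665.4 -246.4  183.4]
[-0.52  0.78  0.88  0.    1.48  0.92]
```

View pics/d.png

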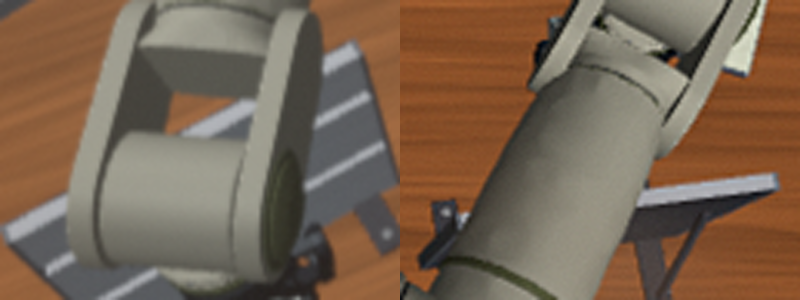

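The arm hides the bin from both cameras here, so I'll insert by feel. The height is known well from the resting grasp.

```bash
python3 - <<'E'
from h import *
for w in[(-32,1,.7),(-20,1,.7),(-7,1,.7)]: go(*plan(*w))
E
```

```text
shift mm [-46.9  -6.8  -6.3] rotvec [-0.002 -0.003  0.   ]
shift mm [-58.8  -8.4  -6.3] rotvec [-0.002 -0.003  0.   ]
shift mm [-71.7 -10.1  -6.3] rotvec [-0.002 -0.003  0.   ]
```

Emit:
{"op": "carry_out", "data": {
  "targets": [
    {"x": -0.016, "y": -0.002, "z": -0.006, "ax": 0, "ay": 0, "az": 0, "hand": -0.3},
    {"x": -0.032, "y": -0.004, "z": -0.006, "ax": 0, "ay": 0, "az": 0, "hand": -0.3},
    {"x": -0.047, "y": -0.0065, "z": -0.006, "ax": 0, "ay": 0, "az": 0, "hand": -0.3},
    {"x": -0.053, "y": -0.0075, "z": -0.006, "ax": 0, "ay": 0, "az": 0, "hand": -0.3},
    {"x": -0.053, "y": -0.0075, "z": -0.006, "ax": 0, "ay": 0, "az": 0, "hand": -0.3}
  ]
}}

```text
time_s: 6.5
eef_pos: [613.8, -250.4, 179.7]
ee_rot: [-0.047, -0.705, -0.048, 0.706]
force: [-0.2, -0.3, -1.8]
grip_width: 0.7
```

```bash
python3 -c "
from h import *
now()"
```

```text
hook X -26.5 Z 2.8 al -9.7 tilt 0.699 yaw 0.134 F [-0.2 -0.3 -1.8] t 6.5 tcp [ 613.8 -250.4  179.7]
```

Emit:
{"op": "carry_out", "data": {
  "targets": [
    {"x": -0.003, "y": -0.0004, "z": 0, "ax": 0, "ay": 0, "az": 0, "hand": -0.3},
    {"x": -0.006, "y": -0.0008, "z": 0, "ax": 0, "ay": 0, "az": 0, "hand": -0.3},
    {"x": -0.006, "y": -0.0008, "z": 0, "ax": 0, "ay": 0, "az": 0, "hand": -0.3}
  ]
}}

```text
time_s: 6.88
eef_pos: [607.5, -251.8, 179.2]
ee_rot: [-0.047, -0.705, -0.048, 0.706]
force: [-0.5, 0.1, -2.5]
grip_width: 0.699
```

Emit:
{"op": "carry_out", "data": {
  "targets": [
    {"x": -0.003, "y": -0.0004, "z": 0, "ax": 0, "ay": 0, "az": 0, "hand": -0.3},
    {"x": -0.005, "y": -0.0007, "z": 0, "ax": 0, "ay": 0, "az": 0, "hand": -0.3},
    {"x": -0.005, "y": -0.0007, "z": 0, "ax": 0, "ay": 0, "az": 0, "hand": -0.3}
  ]
}}

```text
time_s: 7.25
eef_pos: [602.5, -252.6, 179.3]
ee_rot: [-0.047, -0.705, -0.048, 0.706]
force: [-0.2, -0.5, -0.6]
grip_width: 0.698
```

```bash
python3 -c "
from h import *
now()"
```

```text
hook X -15.0 Z 2.5 al -10.4 tilt 0.699 yaw 0.133 F [-0.2 -0.5 -0.6] t 7.25 tcp [ 602.5 -252.6  179.3]
```

Emit:
{"op": "carry_out", "data": {
  "targets": [
    {"x": -0.002, "y": -0.0003, "z": -0.0015, "ax": 0, "ay": 0, "az": 0, "hand": -0.3},
    {"x": -0.004, "y": -0.0005, "z": -0.0015, "ax": 0, "ay": 0, "az": 0, "hand": -0.3},
    {"x": -0.004, "y": -0.0005, "z": -0.0015, "ax": 0, "ay": 0, "az": 0, "hand": -0.3}
  ]
}}

```text
time_s: 7.62
eef_pos: [598.4, -253.0, 177.8]
ee_rot: [-0.047, -0.705, -0.048, 0.706]
force: [-0.6, 1.8, -1.7]
grip_width: 0.696
```

Emit:
{"op": "carry_out", "data": {
  "targets": [
    {"x": -0.0015, "y": -0.0002, "z": 0, "ax": 0, "ay": 0, "az": 0, "hand": -0.3},
    {"x": -0.003, "y": -0.0004, "z": 0, "ax": 0, "ay": 0, "az": 0, "hand": -0.3},
    {"x": -0.003, "y": -0.0004, "z": 0, "ax": 0, "ay": 0, "az": 0, "hand": -0.3}
  ]
}}

```text
time_s: 8.0
eef_pos: [597.1, -253.1, 178.7]
ee_rot: [0.047, 0.707, 0.048, -0.704]
force: [8.9, 1.1, -0.3]
grip_width: 0.696
```

```bash
python3 -c "
from h import *
now()"
```

```text
hook X -9.6 Z 1.6 al -10.3 tilt 0.704 yaw 0.135 F [ 8.9  1.1 -0.3] t 8.0 tcp [ 597.1 -253.1  178.7]
```

Emit:
{"op": "carry_out", "data": {
  "targets": [
    {"x": 0.002, "y": 0.0003, "z": 0, "ax": 0, "ay": 0, "az": 0, "hand": -0.3},
    {"x": 0.002, "y": 0.0003, "z": 0.004, "ax": 0, "ay": 0, "az": 0, "hand": -0.3},
    {"x": 0.002, "y": 0.0003, "z": 0.0075, "ax": 0, "ay": 0, "az": 0, "hand": -0.3},
    {"x": 0.002, "y": 0.0003, "z": 0.0075, "ax": 0, "ay": 0, "az": 0, "hand": -0.3}
  ]
}}

```text
time_s: 8.5
eef_pos: [597.3, -253.2, 185.2]
ee_rot: [-0.047, -0.705, -0.048, 0.706]
force: [-0.7, -0.3, -2.1]
grip_width: 0.696
```

Emit:
{"op": "carry_out", "data": {
  "targets": [
    {"x": -0.0015, "y": -0.0002, "z": 0, "ax": 0, "ay": 0, "az": 0, "hand": -0.3},
    {"x": -0.003, "y": -0.0004, "z": 0, "ax": 0, "ay": 0, "az": 0, "hand": -0.3},
    {"x": -0.003, "y": -0.0004, "z": 0, "ax": 0, "ay": 0, "az": 0, "hand": -0.3}
  ]
}}

```text
time_s: 8.88
eef_pos: [594.5, -253.6, 185.4]
ee_rot: [-0.047, -0.705, -0.048, 0.706]
force: [0.4, -1.4, -1.9]
grip_width: 0.693
```

Emit:
{"op": "carry_out", "data": {
  "targets": [
    {"x": -0.001, "y": -0.0001, "z": 0, "ax": 0, "ay": 0, "az": 0, "hand": -0.3},
    {"x": -0.002, "y": -0.0003, "z": 0, "ax": 0, "ay": 0, "az": 0, "hand": -0.3},
    {"x": -0.002, "y": -0.0003, "z": 0, "ax": 0, "ay": 0, "az": 0, "hand": -0.3}
  ]
}}

```text
time_s: 9.25
eef_pos: [592.5, -253.8, 185.3]
ee_rot: [-0.047, -0.705, -0.048, 0.706]
force: [-0.5, -0.1, -0.9]
grip_width: 0.702
```

```bash
python3 -c "
from h import *
now()"
```

```text
hook X -5.0 Z 8.4 al -10.3 tilt 0.699 yaw 0.133 F [-0.5 -0.1 -0.9] t 9.25 tcp [ 592.5 -253.8  185.3]
```

The bin goes in past the earlier contact, so the lip is inside. I'll feel for the back wall.

Emit:
{"op": "carry_out", "data": {
  "targets": [
    {"x": -0.001, "y": -0.0001, "z": 0, "ax": 0, "ay": 0, "az": 0, "hand": -0.3},
    {"x": -0.002, "y": -0.0003, "z": 0, "ax": 0, "ay": 0, "az": 0, "hand": -0.3},
    {"x": -0.002, "y": -0.0003, "z": 0, "ax": 0, "ay": 0, "az": 0, "hand": -0.3}
  ]
}}

```text
time_s: 9.62
eef_pos: [591.1, -253.9, 185.4]
ee_rot: [0.047, 0.706, 0.048, -0.705]
force: [4.3, -0.8, -1.4]
grip_width: 0.698
```

```bash
python3 -c "
from h import *
now()"
```

```text
hook X -3.5 Z 8.5 al -10.2 tilt 0.700 yaw 0.133 F [ 4.3 -0.8 -1.4] t 9.625 tcp [ 591.1 -253.9  185.4]
```

```bash
python3 -c "
from h import *
for w in[(-5,8,.6),(-4.5,7,.5),(-4,6,.4),(-3.5,5,.3),(-3,4,.2),(-2.5,3,.1),(-2,1.5,0)]: print(w);go(*plan(*w))"
```

```text
(-5, 8, 0.6)
shift mm [-0.2  0.2 -6.3] rotvec [-0.014  0.1   -0.   ]
(-4.5, 7, 0.5)
shift mm [ -2.8  -0.2 -12.8] rotvec [-0.027  0.199 -0.   ]
(-4, 6, 0.4)
shift mm [ -6.   -0.6 -19.1] rotvec [-0.04   0.298 -0.   ]
(-3.5, 5, 0.3)
shift mm [ -9.7  -1.1 -25.2] rotvec [-0.053  0.397 -0.   ]
(-3, 4, 0.2)
shift mm [-13.8  -1.6 -30.8] rotvec [-0.067  0.496 -0.   ]
(-2.5, 3, 0.1)
shift mm [-18.5  -2.3 -36.1] rotvec [-0.08   0.595 -0.   ]
(-2, 1.5, 0)
shift mm [-23.5  -2.9 -41.4] rotvec [-0.093  0.694 -0.   ]
```

Emit:
{"op": "carry_out", "data": {
  "targets": [
    {"x": 0.001, "y": 0.0002, "z": -0.001, "ax": 0, "ay": 0, "az": 0, "hand": -0.3},
    {"x": 0, "y": 0.0002, "z": -0.0063, "ax": -0.014, "ay": 0.1, "az": 0, "hand": -0.3},
    {"x": -0.0028, "y": -0.0002, "z": -0.0128, "ax": -0.027, "ay": 0.2, "az": 0, "hand": -0.3},
    {"x": -0.006, "y": -0.0006, "z": -0.019, "ax": -0.04, "ay": 0.3, "az": 0, "hand": -0.3},
    {"x": -0.006, "y": -0.0006, "z": -0.019, "ax": -0.04, "ay": 0.3, "az": 0, "hand": -0.3}
  ]
}}

```text
time_s: 10.25
eef_pos: [584.7, -254.3, 164.6]
ee_rot: [-0.053, -0.59, -0.041, 0.805]
force: [-0.6, 0.0, -1.9]
grip_width: 0.7
```

```bash
python3 -c "
from h import *
now();print(ctrl.sense()['wrist_torque'],ctrl.sense()['joints'])
for w in[(-4,6,.4),(-3.5,5,.3),(-3,4,.2),(-2.5,3,.1),(-2,1.5,0)]: print(w);go(*plan(*w))"
```

```text
hook X -3.8 Z 4.6 al -9.8 tilt 0.395 yaw 0.133 F [-0.6  0.  -1.9] t 10.25 tcp [ 584.7 -254.3  164.6]
[-0.02296014 -0.23986777 -0.04427497] [-0.52081085  0.78264931  0.95472049 -0.18163651  1.64966538  0.92317362]
(-4, 6, 0.4)
shift mm [ 0.4 -0.2  1.7] rotvec [-0.001 -0.006 -0.001]
(-3.5, 5, 0.3)
shift mm [-3.3 -0.7 -4.3] rotvec [-0.015  0.093 -0.001]
(-3, 4, 0.2)
shift mm [ -7.4  -1.3 -10. ] rotvec [-0.028  0.193 -0.   ]
(-2.5, 3, 0.1)
shift mm [-12.   -1.9 -15.3] rotvec [-0.041  0.292 -0.   ]
(-2, 1.5, 0)
shift mm [-17.1  -2.5 -20.6] rotvec [-0.055  0.391 -0.   ]
```

Emit:
{"op": "carry_out", "data": {
  "targets": [
    {"x": -0.0035, "y": -0.0007, "z": -0.005, "ax": -0.014, "ay": 0.1, "az": 0, "hand": -0.3},
    {"x": -0.0075, "y": -0.0013, "z": -0.0105, "ax": -0.028, "ay": 0.195, "az": 0, "hand": -0.3},
    {"x": -0.012, "y": -0.0019, "z": -0.0155, "ax": -0.041, "ay": 0.292, "az": 0, "hand": -0.3},
    {"x": -0.012, "y": -0.0019, "z": -0.0155, "ax": -0.041, "ay": 0.292, "az": 0, "hand": -0.3}
  ]
}}

```text
time_s: 10.75
eef_pos: [572.6, -256.5, 149.5]
ee_rot: [-0.059, -0.467, -0.032, 0.882]
force: [-1.0, -0.0, -0.7]
grip_width: 0.697
```

```bash
python3 -c "
from h import *
now();print(ctrl.sense()['wrist_torque'])
for w in[(-2.5,3,.1),(-2,2,0),(-2,0,0)]: print(w);go(*plan(*w))"
```

```text
hook X -2.3 Z 3.1 al -10.4 tilt 0.102 yaw 0.133 F [-1.  -0.  -0.7] t 10.75 tcp [ 572.6 -256.5  149.5]
[ 0.04103517 -0.40458788  0.00529703]
(-2.5, 3, 0.1)
shift mm [ 0.   0.3 -0.2] rotvec [-0.     0.002 -0.   ]
(-2, 2, 0)
shift mm [-5.  -0.3 -5. ] rotvec [-0.014  0.101 -0.   ]
(-2, 0, 0)
shift mm [-5.  -0.3 -7. ] rotvec [-0.014  0.101 -0.   ]
```

Emit:
{"op": "carry_out", "data": {
  "targets": [
    {"x": -0.0025, "y": -0.0002, "z": -0.0025, "ax": -0.007, "ay": 0.05, "az": 0, "hand": -0.3},
    {"x": -0.005, "y": -0.0003, "z": -0.005, "ax": -0.014, "ay": 0.1, "az": 0, "hand": -0.3},
    {"x": -0.005, "y": -0.0003, "z": -0.007, "ax": -0.014, "ay": 0.1, "az": 0, "hand": -0.3},
    {"x": -0.005, "y": -0.0003, "z": -0.007, "ax": -0.014, "ay": 0.1, "az": 0, "hand": -0.3}
  ]
}}

```text
time_s: 11.25
eef_pos: [567.6, -257.2, 144.4]
ee_rot: [-0.06, -0.423, -0.028, 0.904]
force: [0.1, 0.3, -1.6]
grip_width: 0.696
```

Emit:
{"op": "carry_out", "data": {
  "targets": [
    {"x": 0, "y": 0, "z": -0.001, "ax": 0, "ay": 0, "az": 0, "hand": -0.3},
    {"x": 0, "y": 0, "z": -0.001, "ax": 0, "ay": 0, "az": 0, "hand": -0.3}
  ]
}}

```text
time_s: 11.5
eef_pos: [567.6, -257.0, 143.1]
ee_rot: [-0.06, -0.422, -0.028, 0.904]
force: [0.8, -0.6, -1.2]
grip_width: 0.694
```

```bash
python3 - <<'E'
from h import *
now();print(ctrl.sense()['wrist_torque'])
S=viewer.capture("scene");T=viewer.capture("top")
v=[cv2.resize(im[y:y+w*3//4,x:x+w],(400,300),interpolation=2) for im,x,y,w in((S,70,180,120),(T,300,130,130))]
cv2.imwrite("pics/e.png",np.hstack(v))
E
```

```text
hook X -1.9 Z 0.5 al -10.0 tilt 0.003 yaw 0.133 F [ 0.8 -0.6 -1.2] t 11.5 tcp [ 567.6 -257.   143.1]
[ 0.07956154 -0.43163426 -0.0523757 ]
```

View pics/e.png

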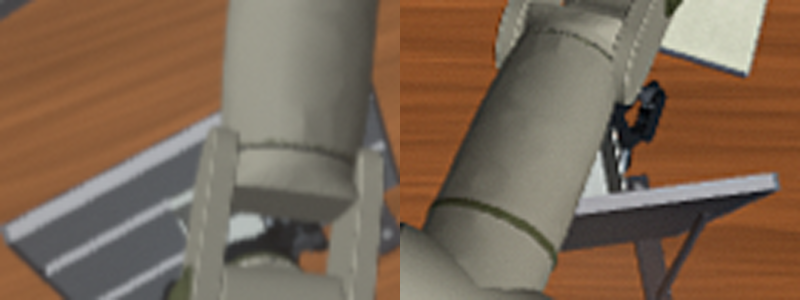

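The bin is level against the panel. The forearm still hides part of it. I'll lower to the floor, then do a small pull test.

Emit:
{"op": "carry_out", "data": {
  "targets": [
    {"x": 0, "y": 0, "z": -0.001, "ax": 0, "ay": 0, "az": 0, "hand": -0.3},
    {"x": 0, "y": 0, "z": -0.0015, "ax": 0, "ay": 0, "az": 0, "hand": -0.3},
    {"x": 0, "y": 0, "z": -0.0015, "ax": 0, "ay": 0, "az": 0, "hand": -0.3}
  ]
}}

```text
time_s: 11.98
eef_pos: [567.5, -257.0, 142.3]
ee_rot: [-0.06, -0.421, -0.028, 0.904]
force: [-1.0, 0.3, 5.8]
grip_width: 0.695
```

Emit:
{"op": "carry_out", "data": {
  "targets": [
    {"x": 0.002, "y": 0.0003, "z": 0, "ax": 0, "ay": 0, "az": 0, "hand": -0.3},
    {"x": 0.004, "y": 0.0005, "z": 0, "ax": 0, "ay": 0, "az": 0, "hand": -0.3},
    {"x": 0.004, "y": 0.0005, "z": 0, "ax": 0, "ay": 0, "az": 0, "hand": -0.3}
  ]
}}

```text
time_s: 12.35
eef_pos: [568.7, -257.0, 143.0]
ee_rot: [-0.058, -0.417, -0.027, 0.907]
force: [-28.7, 1.2, 9.9]
grip_width: 0.696
```

```bash
python3 - <<'E'
from h import *
now();print(ctrl.sense()['wrist_torque'])
E
```

```text
hook X -3.5 Z 0.9 al -10.1 tilt 0.009 yaw 0.129 F [-28.7   1.2   9.9] t 12.35 tcp [ 568.7 -257.   143. ]
[ 0.04883473  3.17300003 -0.2272226 ]
```

The pull is resisted with 29 N and the floor carries the bin from below, so it is hooked. I'll relax, then open.

Emit:
{"op": "carry_out", "data": {
  "targets": [
    {"x": -0.0035, "y": -0.0005, "z": 0, "ax": 0, "ay": 0, "az": 0, "hand": -0.3},
    {"x": -0.0035, "y": -0.0005, "z": 0.0005, "ax": 0, "ay": 0, "az": 0, "hand": -0.3},
    {"x": -0.0035, "y": -0.0005, "z": 0.0005, "ax": 0, "ay": 0, "az": 0, "hand": -0.3}
  ]
}}

```text
time_s: 12.72
eef_pos: [567.8, -257.0, 142.5]
ee_rot: [-0.06, -0.421, -0.028, 0.905]
force: [-3.7, 0.0, 6.4]
grip_width: 0.696
```

Emit:
{"op": "carry_out", "data": {
  "targets": [
    {"x": 0, "y": 0, "z": 0, "ax": 0, "ay": 0, "az": 0, "hand": 0.6},
    {"x": 0, "y": 0, "z": 0, "ax": 0, "ay": 0, "az": 0, "hand": 1},
    {"x": 0, "y": 0, "z": 0, "ax": 0, "ay": 0, "az": 0, "hand": 1},
    {"x": 0, "y": 0, "z": 0, "ax": 0, "ay": 0, "az": 0, "hand": 1}
  ]
}}

```text
time_s: 13.22
eef_pos: [568.1, -256.9, 141.6]
ee_rot: [-0.06, -0.421, -0.028, 0.904]
force: [-0.0, -0.5, 0.1]
grip_width: 0.999
```

Emit:
{"op": "carry_out", "data": {
  "targets": [
    {"x": 0.006, "y": 0.001, "z": 0.008, "ax": 0, "ay": 0, "az": 0, "hand": 1},
    {"x": 0.016, "y": 0.002, "z": 0.019, "ax": 0, "ay": 0, "az": 0, "hand": 1},
    {"x": 0.029, "y": 0.004, "z": 0.034, "ax": 0, "ay": 0, "az": 0, "hand": 1},
    {"x": 0.048, "y": 0.0064, "z": 0.057, "ax": 0, "ay": 0, "az": 0, "hand": 1},
    {"x": 0.067, "y": 0.009, "z": 0.08, "ax": 0, "ay": 0, "az": 0, "hand": 1}
  ]
}}

```text
time_s: 13.85
eef_pos: [618.4, -242.9, 216.2]
ee_rot: [-0.062, -0.423, -0.028, 0.904]
force: [1.9, -0.8, 8.4]
grip_width: 0.997
```

Emit:
{"op": "carry_out", "data": {
  "targets": [
    {"x": 0.02, "y": 0.003, "z": 0.04, "ax": 0, "ay": 0, "az": 0, "hand": 1},
    {"x": 0.03, "y": 0.005, "z": 0.09, "ax": 0, "ay": 0, "az": 0, "hand": 1},
    {"x": 0.03, "y": 0.03, "z": 0.14, "ax": 0, "ay": 0, "az": 0, "hand": 1},
    {"x": 0.02, "y": 0.08, "z": 0.16, "ax": 0, "ay": 0, "az": 0, "hand": 1},
    {"x": 0.0, "y": 0.13, "z": 0.17, "ax": 0, "ay": 0, "az": 0, "hand": 1}
  ]
}}

```text
time_s: 14.48
eef_pos: [588.2, -117.2, 369.5]
ee_rot: [-0.064, -0.428, -0.026, 0.901]
force: [0.9, -0.1, -0.4]
grip_width: 0.999
```

Emit:
{"op": "carry_out", "data": {
  "targets": [
    {"x": -0.02, "y": 0.05, "z": 0, "ax": 0, "ay": 0, "az": 0, "hand": 1},
    {"x": -0.04, "y": 0.1, "z": 0, "ax": 0, "ay": 0, "az": 0, "hand": 1},
    {"x": -0.06, "y": 0.15, "z": 0, "ax": 0, "ay": 0, "az": 0, "hand": 1},
    {"x": -0.08, "y": 0.2, "z": 0, "ax": 0, "ay": 0, "az": 0, "hand": 1},
    {"x": -0.1, "y": 0.25, "z": 0, "ax": 0, "ay": 0, "az": 0, "hand": 1}
  ]
}}

```text
time_s: 15.1
eef_pos: [487.7, 133.8, 368.7]
ee_rot: [-0.064, -0.428, -0.027, 0.901]
force: [-0.3, 0.9, -0.4]
grip_width: 0.994
```

```bash
python3 - <<'E'
from h import *
s=ctrl.sense();print(s["time_s"],s["eef_pos"])
S=viewer.capture("scene");T=viewer.capture("top");cv2.imwrite("pics/sf.png",S);cv2.imwrite("pics/tf.png",T)
v=[cv2.resize(im[y:y+w*3//4,x:x+w],(400,300),interpolation=2) for im,x,y,w in((S,95,200,100),(T,300,140,120))]
cv2.imwrite("pics/f.png",np.hstack(v))
E
```

```text
15.1 [487.65160773 133.80093419 368.69390621]
```

View pics/f.png

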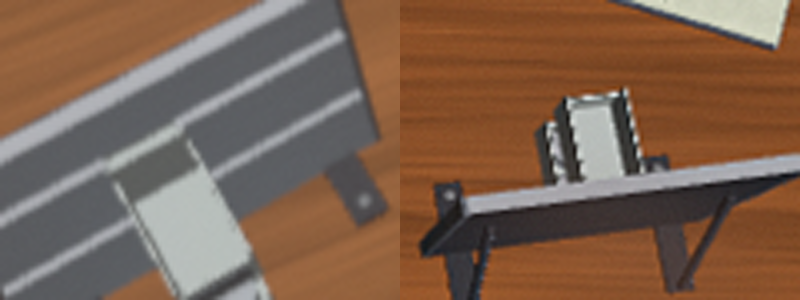

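The bin hangs level with its tongue in the upper groove at f.png (150,150). Next I'll check its sideways offset from the twin.

```bash
python3 - <<'E'
from h import *
e=np.array([-np.sin(YP),np.cos(YP),0]);o=np.array([np.cos(YP),np.sin(YP),0])
def a(n,p,z): v=onz(n,p,z)-M;return round(v@e,1),round(v@o,1)
print("new top",a("top",(349.5,170),175),a("top",(369,167),175))
print("twin top",a("top",(341.7,176.7),75),a("top",(361,175),75))
# back-plate corners in scene: inner top of plate/groove line
print("new scene tongue ends z193",a("scene",(95+103/4,200+168/4),193),a("scene",(95+183/4,200+125/4),193))
print("twin scene z93",a("scene",(70+183/3,190+203/3),93),a("scene",(70+237/3,190+175/3),93))
S=cv2.imread("pics/sf.png");cv2.imwrite("pics/g.png",cv2.resize(S[200:320,80:220],None,fx=5,fy=5,interpolation=2))
E
```

```text
new top (np.float64(21.6), np.float64(93.0)) (np.float64(-42.5), np.float64(95.5))
twin top (np.float64(22.6), np.float64(95.8)) (np.float64(-45.2), np.float64(94.0))
new scene tongue ends z193 (np.float64(-38.2), np.float64(3.2)) (np.float64(22.8), np.float64(3.0))
twin scene z93 (np.float64(-38.4), np.float64(13.2)) (np.float64(20.1), np.float64(14.9))
```

View pics/g.png

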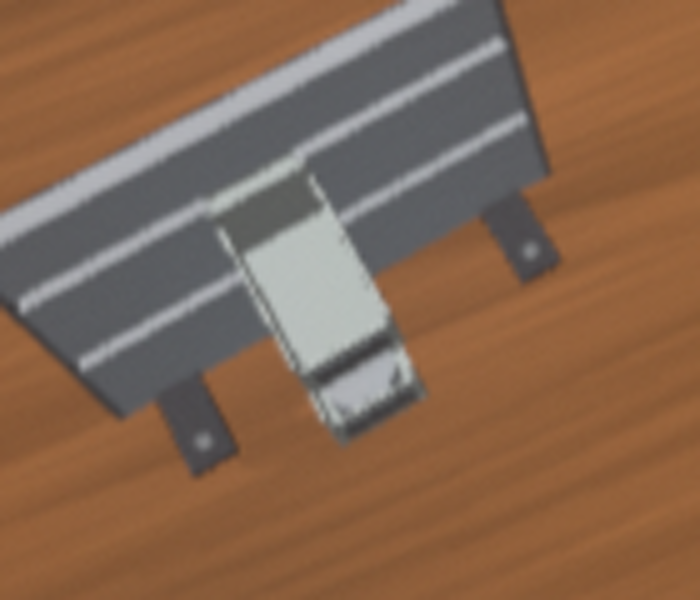

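The centre offset along the panel is about 1 mm in both views, and the bin is level and square with the twin unmoved. The arm is clear, so I'll hand in.

```bash
python3 -c "
from rig import *
print(ctrl.sense()['dq'].round(3),finish_job())"
```

```text
the job is handed in; nothing more can be done
[-0.081  0.03  -0.036 -0.067 -0.002 -0.076] None
```

The loose white bin now hangs in the upper groove straight above its twin, and I've handed the job in. The hand-in gives no verdict. Simulated time was about 15 s of the 45 s allowed.

- **How it was done:** I gripped the bin across its side walls with the tool tilted about 40°. Tipped about 40° front-up, its lip went into the groove by feel, because the arm hid the bin from both cameras there. Then I swung it level, lowered it onto the groove floor, let go and withdrew.
- **Hooked:** before release, the groove floor carried the bin at about 6 N, and a small outward pull was resisted with about 29 N.
- **Position:** after release, both views put the bin within about 2 mm of the twin along the panel. It looks level and square, and the twin had not moved in the top view. I measured tilt by arm pose only before letting go, when it was under 0.01 rad.
- **Readings that disagreed or surprised:**
  - The two cameras placed the panel's face about 7 mm apart, so I relied on contact instead.
  - There was one early 9 N contact about 3 mm before I expected it. It cleared once I backed off and raised the bin.
  - The wrist read a brief 8 N while withdrawing.
- **Not checked:** I did not measure the things in the caddy again. The arm stayed clear of them and I saw no sign of contact.
- **At hand-in:** the arm was clear of everything, though its joints still showed slight settling speeds of up to 0.08 rad/s.

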